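Print, feed and tare at the sample-reception balance

ROBOT

A 6-joint arm with a two-finger parallel gripper is mounted at the origin on the work surface. World frame = base frame: x ahead of the robot, y to its left, z up, the work surface at z = 0. Lengths are in m, angles in degrees, forces in N, time in s.
With the tool pointing down it reaches from about 0.35 to 0.85 m from the base axis. Payload 8.1 kg.
Tool frame: the origin (TCP) lies at the very end of the fingers, on their centre line; the grasp point (between the pads) lies 19 mm behind it (env.tcp_to_grasp is the z of the grasp point in the tool frame, in m); z points along the fingers, y is the line along which they close (so a half turn about z gives the same grasp; the last joint's range is limited). The gripper opens to 85 mm and grips with 20 to 120 N. Pads are 22 mm wide; open, the fingers measure 114 mm over their backs; the gripper's body (76 mm by 85 mm) begins 54 mm behind the grasp point. The pads swing forward as they close: fully open they stand 13 mm farther back than shut.
Start: joints at [-71.184, 7.471, 85.268, -0, 87.261, -4.893], TCP at [0.241, -0.549, 0.231] pointing down, gripper open.
Joint ranges: [-169.43, 169.43], [-51.17, 129.36], [1.28, 143.12], [-76.62, 256.62], [0, 156.53], [-152.29, 152.29]. Speed limits (degrees/s): [136.94, 136.94, 159.86, 180, 180, 180].

INTERFACE

Orientations are given as [roll, pitch, yaw] about the fixed x, y, z axes, in that order (R = Rz(yaw) Ry(pitch) Rx(roll)).
In Python, from bench import env gives the robot as it stands.
- The arm moves only by the tool arm_command, never from a script. Its argument "targets" is text: rows parted by semicolons, each of 7 numbers parted by spaces: the shift along the tool's x, y, z in mm, then the turn, a rotation vector about the tool's x, y, z in degrees, then the closure, from 0 (fully open) to 1 (shut). A call has 1 to 12 rows; each row is the pose to reach, as a shift and turn from the pose commanded when the call began, along the tool's axes at that moment; what a row does not reach only later rows make up. A row lasts 1/8 s, in which the tool goes at most 62.5 mm and 10.7 degrees, less where a joint would pass 70% of its speed; a pose out of reach is approached as far as the arm can. A call with a gripper value outside its range is refused whole. The fingers move at their own pace and stop on an object; the grip force is fixed at half the most. Time passes only in rows, so rows that repeat a pose let the fingers close. It gives the time, the measured TCP pose, the force, the opening and the grip force at its end, in the units of the state.
- env.state(): the state, without advancing time (a new reading comes with each control period).
- env.snapshot(name): name is "scene" or "top" or "wrist"; returns the picture (400x640x3 uint8, red, green, blue); there is no depth.
- env.camera_info(name): a dict with "fx", "fy", "cx", "cy" (pixels), "xyz" and "attitude" of the camera in the world; the wrist camera has in their place "tool_from_camera" (4x4, takes a point from camera to tool coordinates, whose origin is the TCP and whose axes are the flange's). Camera axes: x right, y down, z forward; pixel columns grow to the right and rows downward; lengths in m; the calibration is good to about 2 mm. A picture is of the moment at which its call begins: read the wrist's pose just before it. camera_info takes no time and is no camera call.
- env.job_done(): hands the job in; it is judged then, once.
The state is a dict: "time_s": time; "q": joint angles; "dq": joint speeds; "tau": joint torques, N m; "eef_pos": TCP position; "orientation": TCP orientation; "ft_force": force on the tool from outside, world axes, zero at the start; "wrist_torque": the same for the moment, N m; "grip_width": opening from 0.0 (shut) to 1.0 (fully open); "finger_force": force on a finger pad.
Only numpy, scipy, OpenCV 4.12 (cv2) and the standard library are available. Lean on these libraries where they do the work, as an engineer would, in place of code of your own. Each camera call takes 0.05 s, during which the arm holds its last target. There are 200 camera calls.

TASK

An empty sample bottle is standing on the bench balance: record its weight and get the balance ready for filling by pressing, with a fingertip and in this order, the square print key of the balance, the broad feed key of the ticket printer (to bring the slip out), and the wide tare key of the balance. Press the keys lightly and one at a time, each well down and then let it come fully up again. Leave the two small round power keys alone, do not touch the bottle on the pan, and do not grip, lift or push anything on the bench out of its place.

Things in the scene. Friction and masses are not known exactly. Their poses are not given: they have to be found in the camera images.
- balance: bench balance, loose on rubber feet, 0.95 kg, white, 300 deep (x) x 210 wide (y); origin: centre of underside; x from key panel to pan, y to the left seen from the key panel. Steel pan 165 x 180, centre x +50, top 72 high. Front 90 is a panel sloping down to the front by 0.16 rad: display, then a row of grey keys at x -126: round power key y +80, wide tare key y +8, square print key y -70 (mm)
- printer: ticket printer, loose on rubber feet, 0.5 kg, white, 190 deep (x) x 120 wide (y); origin: centre of underside; x from key panel to the black round paper-roll cover (80 high), y to the left seen from the key panel. Front 75 is a panel sloping down to the front by 0.16 rad with two grey keys at x -66: small round power key y +30, broad feed key y -24 (mm)
- print_key_top (a point): centre of the top face of the print key, the square key 21 x 21 mm at the right end of the balance's key row; about 53 mm above the table; axes: z out of the key, y to the left as seen from the key panel. It moves down with the key
- feed_key_top (a point): centre of the top face of the feed key, the broad key 17 mm deep (x) by 34 mm wide (y), on the right of the printer's key panel; about 50 mm above the table; axes as for the print key. It moves down with the key
- tare_key_top (a point): centre of the top face of the tare key, the wide key 20 mm deep (x) by 56 mm wide (y) in the middle of the balance's key row; about 53 mm above the table; axes as for the print key. It moves down with the key
- print_key (a joint): travel of the print key in m: 0 up, 0.004 fully down. All keys stand 6 mm proud of the panel (2 mm when fully down), spring back by themselves, and need about 1 N to start moving and 3.5 N to go fully down, against a hard stop; more than 25 N is rough handling
- feed_key (a joint): travel of the feed key in m, as for the print key
- tare_key (a joint): travel of the tare key in m, as for the print key
- balance_power_key (a joint): travel of the balance's power key in m, as for the print key: the round key, 16 mm across, at the left end of the key row, 72 mm from the tare key's centre. Leave it up
- printer_power_key (a joint): travel of the printer's power key in m, as for the print key: the round key, 13 mm across, left of the feed key, 54 mm from its centre. Leave it up
- sample_bottle: empty brown glass bottle with a blue cap, 68 mm across and 140 mm tall, loose on the pan, origin at the centre of its underside (72 mm above the table). Not to be touched
- litre_bottle_a: large brown bottle with a blue cap, 96 mm across and 225 mm tall, bystander at the left; origin at the centre of its underside
- litre_bottle_b: large brown bottle with a blue cap, 96 mm across and 225 mm tall, bystander at the right; origin at the centre of its underside
- vial_a: small clear vial with a white cap, 28 mm across and 85 mm tall, bystander in front; origin at the centre of its underside
- vial_b: small clear vial with a black cap, 28 mm across and 85 mm tall, bystander in front; origin at the centre of its underside
Mind the look-alikes: they are no part of the job. What is shaped like the printer but pink or purple is not meant.

How it is judged (in metres and radians):
On the way, in this order (a step that is already met when the one before it is completed fails the run):
1. the print key is pressed down by the fingers (more than half its travel), the other keys up (value of joint print_key above 0.002 m and contact force between the fingers and balance above 0.3 N and value of joint each of feed_key, tare_key below 0.001 m), for 0.05 s.
2. the print key is up again and the printer's feed key is pressed down by the fingers (more than half its travel) (value of joint feed_key above 0.002 m and contact force between the fingers and printer above 0.3 N and value of joint each of print_key, tare_key below 0.001 m), for 0.05 s.
3. the feed key is up again and the tare key is pressed down by the fingers (more than half its travel) (value of joint tare_key above 0.002 m and contact force between the fingers and balance above 0.3 N and value of joint each of print_key, feed_key below 0.001 m), for 0.05 s.
At the end, for the whole second after the job is handed in: All five keys are up (within 1 mm), the balance, the printer and the bottle on the pan are within 15 mm of where they stood, the bottle stands upright on the pan (within 0.1 rad), and all are at rest (value of joint each of print_key, feed_key, tare_key, balance_power_key, printer_power_key below 0.001 m and distance of each of balance, printer, sample_bottle from where it was at the start of the episode below 0.015 m and z of sample_bottle in the frame of balance above 0.068 m and angle between sample_bottle's own z axis and vertical below 0.1 rad and linear speed of each of sample_bottle, balance, printer below 0.02 m/s); the robot touches nothing.
It fails at once if a power key is pressed (more than 1.5 mm), or two keys are down together (value of joint any of balance_power_key, printer_power_key above 0.0015 m or value of joint each of print_key, tare_key above 0.0015 m).
It fails at once if the balance or the printer is pressed with more than 25 N (contact force between any of the fingers, the arm and balance above 25 N or contact force between any of the fingers, the arm and printer above 25 N).
It fails at once if the robot touches the bottle on the pan (more than 0.5 N) (contact force between any of the fingers, the arm and sample_bottle above 0.5 N).
It fails at once if the balance, the printer or the bottle on the pan is lifted or pushed more than 15 mm out of its place (distance of any of balance, printer, sample_bottle from where it was at the start of the episode above 0.015 m or height (world z) of any of balance, printer above 0.008 m).
It fails at once if another bottle or vial is moved more than 20 mm or tipped (distance of any of litre_bottle_a, litre_bottle_b, vial_a, vial_b from where it was at the start of the episode above 0.02 m or angle between any of litre_bottle_a, litre_bottle_b, vial_a, vial_b's own z axis and vertical above 0.4 rad).
It also fails if it takes over 48 s, if anything falls off the work surface, if the arm or the gripper's body presses on something with over 40 N, if the wrist force passes 120 N, or if a joint passes its speed limit or range.

## Working session

There is one attempt and no reset: what is moved stays moved. The work goes in short steps, Python scripts to look and compute and a tool call to move; the robot and the scene stay as the last step left them, time stands still between calls to the robot, and variables do not carry over. Pictures are saved under pics/ and viewed, at most 10 in all, crops included, and the job is handed in when it is done.

Besides the shell and the picture viewer there is one more tool, called after "Call:" as name(argument=value, ...) on one line, values as JSON. arm_command: Moves the arm, as the interface text tells. Its arguments: {"type":"object","properties":{"targets":{"type":"string"}},"required":["targets"]}

```bash
mkdir -p pics; cat > h.py <<'E'
import numpy as np, cv2
from bench import env
from scipy.spatial.transform import Rotation as R
def save(n,f):
    im=env.snapshot(n); cv2.imwrite('pics/'+f,im[:,:,::-1]); return im
E
python3 - <<'E'
from h import *
a=save('top','top.png'); b=save('scene','scene.png')
for n in('top','scene','wrist'): print(n,env.camera_info(n))
s=env.state(); print(s)
E
```

```text
top {'fx': 362.70006376370435, 'fy': 362.70006376370435, 'cx': 316.0706637987073, 'cy': 197.5976890897487, 'xyz': array([0.29025163, 0.04700915, 1.28456393]), 'attitude': array([-1.67033788e+02, -5.34324683e-03, -9.24612878e+01])}
scene {'fx': 434.5416878186476, 'fy': 434.5416878186476, 'cx': 322.5581887431879, 'cy': 201.95759710456724, 'xyz': array([1.11338988, 1.11859109, 0.85671492]), 'attitude': array([-122.24850161,    0.71715019,  151.82188433])}
wrist {'fx': 322.19921982040023, 'fy': 322.19921982040023, 'cx': 320.6137386959168, 'cy': 202.99191771026082, 'tool_from_camera': array([[-3.67247945e-04, -9.44472308e-01, -3.28590817e-01,
         8.64490422e-02],
       [ 9.99999333e-01,  1.30889132e-05, -1.15526605e-03,
         2.59540965e-04],
       [ 1.09541769e-03, -3.28591022e-01,  9.44471673e-01,
        -1.43360117e-01],
       [ 0.00000000e+00,  0.00000000e+00,  0.00000000e+00,
         1.00000000e+00]])}
{'time_s': 0.1, 'q': array([-7.11840279e+01,  7.51062091e+00,  8.53238339e+01, -2.51988175e-03,
        8.72612804e+01, -4.89588308e+00]), 'dq': array([ 0.08378477, -0.11640774, -0.14429293, -0.03024716, -0.01228417,
        0.08098151]), 'tau': array([ 2.15742439e-03, -5.70954001e+01, -5.01940835e+01, -1.08471472e-04,
        8.21398658e-03,  6.24786503e-05]), 'eef_pos': array([ 0.24109956, -0.54888324,  0.23034339]), 'orientation': array([-1.79904399e+02, -5.66293417e-03,  2.37119730e+01]), 'ft_force': array([-0.14347114,  0.28895677,  0.04684961]), 'wrist_torque': array([-0.00814268,  0.06493864,  0.00385251]), 'finger_force': 0.0, 'grip_width': 1.0030202839016413}
```

View pics/top.png

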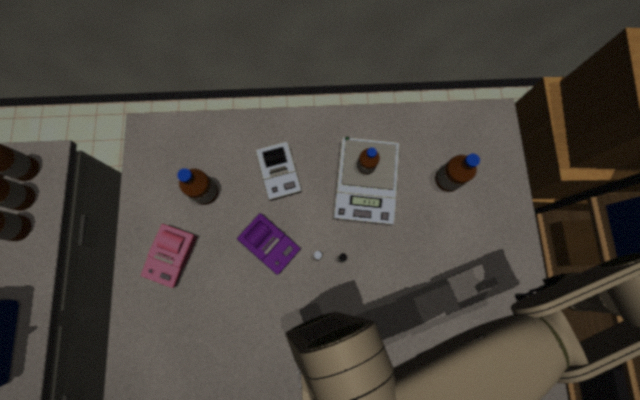

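View pics/scene.png

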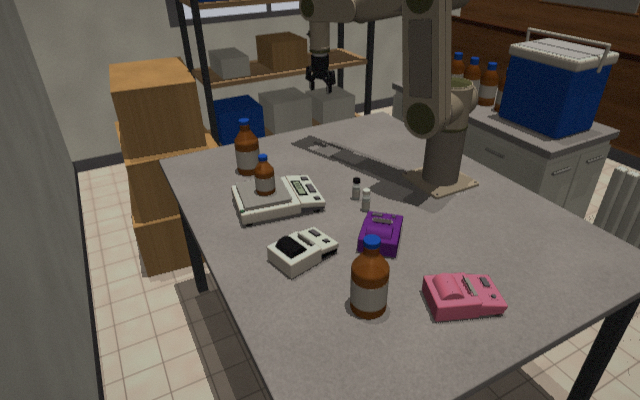

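The top view shows the white balance at about (367,180) with its key row at row 212. There are three printer shapes: white at (279,170), purple at (269,243) and pink at (169,255). The task wants the white one, since pink and purple are ruled out. I'll confirm it in an enlarged crop.

```bash
python3 - <<'E'
import cv2
a=cv2.imread('pics/top.png')[130:230,250:410]
cv2.imwrite('pics/crop.png',cv2.resize(a,None,fx=5,fy=5,interpolation=cv2.INTER_CUBIC))
E
```

```text
(no output)
```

View pics/crop.png

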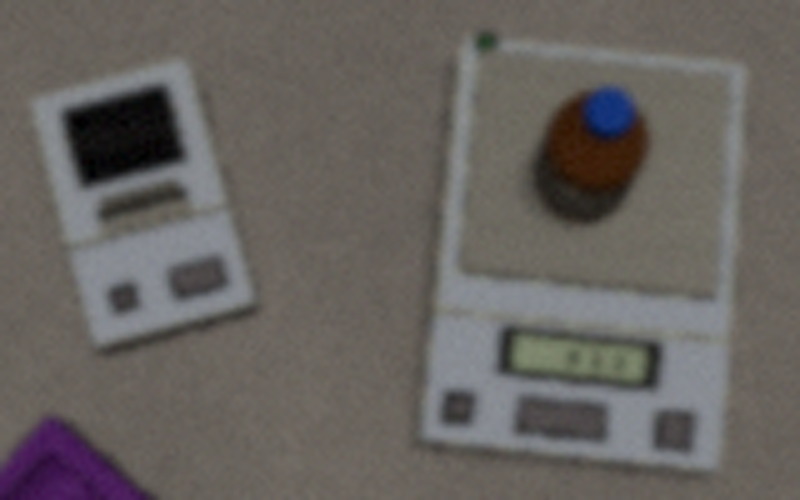

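The crop confirms the white printer, with its round power key at (123,297) and its broad feed key at (198,278). On the balance the power key is at (458,407), tare at (562,418) and print at (675,430).

```bash
cat >> h.py <<'E'
def ray(px,z,info,T=None):
    d=np.array([(px[0]-info['cx'])/info['fx'],(px[1]-info['cy'])/info['fy'],1])
    if T is None:
        o=info['xyz']; d=R.from_euler('xyz',info['attitude'],degrees=True).as_matrix()@d
    else:
        o=T[:3,3]; d=T[:3,:3]@d
    return o+d*(z-o[2])/d[2]
def wristT(s):
    M=np.eye(4); M[:3,:3]=R.from_euler('xyz',s['orientation'],degrees=True).as_matrix(); M[:3,3]=s['eef_pos']
    return M@env.camera_info('wrist')['tool_from_camera']
E
python3 - <<'E'
from h import *
i=env.camera_info('top'); P={}
for n,c,z in[('bpow',(458,407),.053),('tare',(562,418),.053),('print',(675,430),.053),('ppow',(123,297),.05),('feed',(198,278),.05)]:
    P[n]=ray((250+c[0]/5-.4,130+c[1]/5-.4),z,i); print(n,P[n].round(4))
d=lambda a,b:(np.linalg.norm(P[a]-P[b]),np.degrees(np.arctan2(*(P[a]-P[b])[[1,0]]))-90)
print(d('bpow','tare'),d('tare','print'),d('bpow','print'),d('ppow','feed'))
s=env.state();M=R.from_euler('xyz',s['orientation'],degrees=True).as_matrix()
for n in('print','feed','tare'): print(n,(M.T@(P[n]+[0,0,.06]-s['eef_pos'])*1000).round(1))
E
```

```text
bpow [ 0.5223 -0.05    0.053 ]
tare [ 0.5116 -0.1212  0.053 ]
print [ 0.4998 -0.1984  0.053 ]
ppow [0.6115 0.1803 0.05  ]
feed [0.623  0.1273 0.05  ]
(np.float64(0.07206067106828364), np.float64(-8.613037343031337)) (np.float64(0.07807418210348739), np.float64(-8.63767150271184)) (np.float64(0.1501348497081971), np.float64(-8.625847771984837)) (np.float64(0.05423649575505406), np.float64(12.284364172345079))
print [ 377.8 -216.6  117.7]
feed [ 621.6 -465.3  121.2]
tare [ 419.6 -282.6  117.9]
```

Spacings come out at 72, 78 and 54 mm against 72, 78 and 54 expected, so the positions are good. Next I'll work out the hover pose, tool tilted 0.16 rad to sit flush with the panel.

```bash
cat >> h.py <<'E'
def tool(yaw,t=.16):
    z=np.array([np.sin(t),0,-np.cos(t)]); x=np.array([np.cos(t),0,np.sin(t)])
    return R.from_euler('z',yaw,degrees=True).as_matrix()@np.c_[x,np.cross(z,x),z]
def go(p,yaw,up,s=None):
    s=s or env.state(); M=R.from_euler('xyz',s['orientation'],degrees=True).as_matrix(); G=tool(yaw)
    return (M.T@(np.array(p)-G[:,2]*up-s['eef_pos'])*1000).round(1), R.from_matrix(M.T@G).as_rotvec(degrees=True).round(2)
E
python3 - <<'E'
from h import *
print(go([.4998,-.1984,.053],-8.6,.06))
E
```

```text
(array([ 369.7, -221.8,  118.5]), array([-2.68,  8.94, 32.23]))
```

Call:
arm_command(targets="370 -222 90 -2.7 8.9 32.2 1;370 -222 90 -2.7 8.9 32.2 1;370 -222 90 -2.7 8.9 32.2 1;370 -222 90 -2.7 8.9 32.2 1;370 -222 90 -2.7 8.9 32.2 1;370 -222 90 -2.7 8.9 32.2 1;370 -222 90 -2.7 8.9 32.2 1;370 -222 90 -2.7 8.9 32.2 1;370 -222 118 -2.7 8.9 32.2 1;370 -222 118 -2.7 8.9 32.2 1;370 -222 118 -2.7 8.9 32.2 1")

```text
time_s: 1.48
eef_pos: [0.4906, -0.1981, 0.1139]
orientation: [179.9, -9.2, -8.6]
ft_force: [-1.0, -0.7, -0.3]
grip_width: 0.001
finger_force: 0.0
```

```bash
python3 - <<'E'
from h import *
s=env.state(); im=save('wrist','w1.png')
print(s['time_s'],s['eef_pos'],s['orientation'],s['ft_force'],s['grip_width'],go([.4998,-.1984,.053],-8.6,0,s))
T=np.linalg.inv(wristT(s));i=env.camera_info('wrist')
for p in([.4998,-.1984,.053],[.5116,-.1212,.053]):
    c=T@np.r_[p,1]; print(c[0]/c[2]*i['fx']+i['cx'],c[1]/c[2]*i['fy']+i['cy'])
E
```

```text
1.475 [ 0.49057079 -0.19814847  0.11392624] [179.87036861  -9.18072297  -8.61361079] [-1.03148978 -0.71633346 -0.25264075] 0.0005903405450038704 (array([-0.7, -1.3, 61.6]), array([ 0.13, -0.01, -0.01]))
320.00048539072645 224.5941107504494
206.59121315091187 224.56256725306704
```

View pics/w1.png

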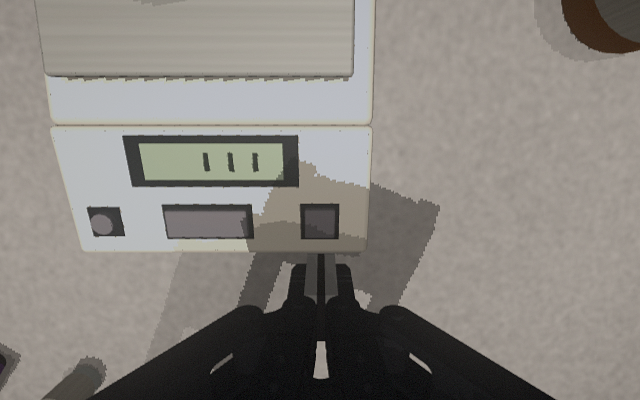

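The wrist view puts the print key at (320,222) and tare at (208,222), within 2 px of my prediction. I'll lower in steps and watch the force.

Call:
arm_command(targets="0 -1 30 0 0 0 1;0 -1 50 0 0 0 1;0 -1 57 0 0 0 1;0 -1 60 0 0 0 1;0 -1 62 0 0 0 1;0 -1 62 0 0 0 1;0 -1 62 0 0 0 1")

```text
time_s: 2.4
eef_pos: [0.5013, -0.1983, 0.0529]
orientation: [179.8, -9.3, -8.5]
ft_force: [-0.4, -1.1, 0.5]
grip_width: 0.002
finger_force: 0.6
```

Call:
arm_command(targets="0 0 1 0 0 0 1;0 0 1 0 0 0 1;0 0 2 0 0 0 1;0 0 2 0 0 0 1")

```text
time_s: 2.9
eef_pos: [0.5013, -0.1981, 0.0503]
orientation: [179.9, -9.2, -8.5]
ft_force: [2.0, -1.4, 2.2]
grip_width: -0.0
finger_force: 1.3
```

Call:
arm_command(targets="0 0 1 0 0 0 1;0 0 1 0 0 0 1;0 0 1 0 0 0 1")

```text
time_s: 3.28
eef_pos: [0.5014, -0.1981, 0.0493]
orientation: [179.9, -9.2, -8.6]
ft_force: [1.1, -1.7, 3.6]
grip_width: 0.002
finger_force: 1.7
```

Call:
arm_command(targets="0 0 0.5 0 0 0 1;0 0 0.5 0 0 0 1")

```text
time_s: 3.52
eef_pos: [0.5015, -0.1981, 0.0491]
orientation: [179.9, -9.2, -8.6]
ft_force: [-0.5, 0.2, 7.3]
grip_width: -0.003
finger_force: 3.6
```

The force jump to 7 N is the hard stop, so the print key went fully down. Releasing and rising.

Call:
arm_command(targets="0 0 -10 0 0 0 1;0 0 -50 0 0 0 1;0 0 -100 0 0 0 1;0 0 -100 0 0 0 1;0 0 -100 0 0 0 1")

```text
time_s: 4.15
eef_pos: [0.4848, -0.1951, 0.1468]
orientation: [179.9, -9.1, -8.6]
ft_force: [0.1, 0.0, -0.2]
grip_width: -0.002
finger_force: 0.0
```

```bash
python3 - <<'E'
from h import *
print(go([.623,.1273,.05],12.3,.095),go([.623,.1273,.05],12.3,.06), env.state()['eef_pos'])
E
```

```text
(array([  73.1, -334. ,   14.2]), array([  3.41,   0.07, -20.59])) (array([  72.8, -336. ,   49.2]), array([  3.41,   0.07, -20.59])) [ 0.48484139 -0.19510167  0.14682649]
```

Call:
arm_command(targets="0 -334 0 3.4 0 -20.6 1;0 -334 0 3.4 0 -20.6 1;0 -334 0 3.4 0 -20.6 1;0 -334 0 3.4 0 -20.6 1;0 -334 0 3.4 0 -20.6 1;0 -334 0 3.4 0 -20.6 1;73 -335 14 3.4 0 -20.6 1;73 -335 14 3.4 0 -20.6 1;73 -336 49 3.4 0 -20.6 1;73 -336 49 3.4 0 -20.6 1;73 -336 49 3.4 0 -20.6 1")

```text
time_s: 5.52
eef_pos: [0.6137, 0.1247, 0.1098]
orientation: [180.0, -9.1, 12.3]
ft_force: [0.6, 0.1, 0.0]
grip_width: 0.001
finger_force: 0.0
```

```bash
python3 - <<'E'
from h import *
s=env.state(); im=save('wrist','w2.png')
print(s['time_s'],s['eef_pos'],s['orientation'],s['ft_force'],go([.623,.1273,.05],12.3,0,s))
T=np.linalg.inv(wristT(s));i=env.camera_info('wrist')
for p in([.623,.1273,.05],[.6115,.1803,.05]):
    c=T@np.r_[p,1]; print(c[0]/c[2]*i['fx']+i['cx'],c[1]/c[2]*i['fy']+i['cy'])
E
```

```text
5.525 [0.61371163 0.12472424 0.10983347] [179.96926889  -9.0627416   12.30781868] [0.63223923 0.05644624 0.04322811] (array([ 0.1, -0.6, 60.6]), array([0.03, 0.1 , 0.01]))
320.23456304517066 224.4535536774396
241.1058544069 224.39020973859144
```

View pics/w2.png

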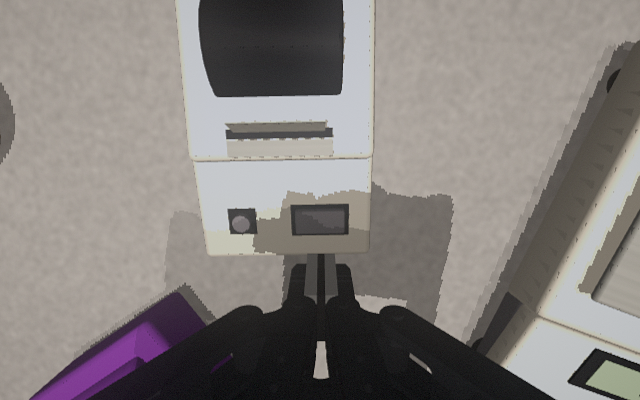

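The white printer's feed key shows at (320,220), about 3 mm farther forward than predicted, and its power key is at (240,223). I'll press with a +2 mm shift in x.

Call:
arm_command(targets="2 0 30 0 0 0 1;2 0 50 0 0 0 1;2 0 58 0 0 0 1;2 0 61 0 0 0 1;2 0 62 0 0 0 1;2 0 62 0 0 0 1;2 0 62 0 0 0 1")

```text
time_s: 6.45
eef_pos: [0.6265, 0.1274, 0.0498]
orientation: [180.0, -9.2, 12.3]
ft_force: [-1.0, 0.2, 1.2]
grip_width: -0.002
finger_force: 0.8
```

Call:
arm_command(targets="0 0 1 0 0 0 1;0 0 2 0 0 0 1;0 0 3 0 0 0 1;0 0 3 0 0 0 1;0 0 3 0 0 0 1")

```text
time_s: 7.08
eef_pos: [0.6271, 0.1275, 0.0469]
orientation: [180.0, -9.2, 12.3]
ft_force: [-2.8, -0.2, 7.3]
grip_width: -0.001
finger_force: 3.9
```

The feed key is at its hard stop (7.3 N). Releasing.

Call:
arm_command(targets="0 0 -10 0 0 0 1;0 0 -50 0 0 0 1;0 0 -100 0 0 0 1;0 0 -100 0 0 0 1;0 0 -100 0 0 0 1")

```text
time_s: 7.7
eef_pos: [0.6109, 0.124, 0.1448]
orientation: [180.0, -9.2, 12.3]
ft_force: [-0.3, 0.6, -1.4]
grip_width: 0.001
finger_force: 0.0
```

```bash
python3 - <<'E'
from h import *
p=[.5132,-.1214,.0532]
print(go(p,-8.6,.095),go(p,-8.6,.03),env.state()['eef_pos'])
E
```

```text
(array([-159.5,  213.6,  -27.7]), array([-3.290e+00,  1.000e-02,  2.065e+01])) (array([-160.2,  217.2,   37.2]), array([-3.290e+00,  1.000e-02,  2.065e+01])) [0.61088095 0.12404197 0.14482795]
```

Call:
arm_command(targets="-160 0 -28 -3.3 0 20.6 1;-160 0 -28 -3.3 0 20.6 1;-160 0 -28 -3.3 0 20.6 1;-160 214 -28 -3.3 0 20.6 1;-160 214 -28 -3.3 0 20.6 1;-160 214 -28 -3.3 0 20.6 1;-160 214 -28 -3.3 0 20.6 1;-160 217 37 -3.3 0 20.6 1;-160 217 37 -3.3 0 20.6 1;-160 217 37 -3.3 0 20.6 1;-160 217 37 -3.3 0 20.6 1")

```text
time_s: 9.07
eef_pos: [0.51, -0.1204, 0.0852]
orientation: [179.9, -9.3, -8.5]
ft_force: [-0.3, -0.0, -0.2]
grip_width: 0.002
finger_force: 0.0
```

```bash
python3 - <<'E'
from h import *
s=env.state(); im=save('wrist','w3.png')
print(s['time_s'],s['ft_force'],go([.5132,-.1214,.0532],-8.6,0,s))
T=np.linalg.inv(wristT(s));i=env.camera_info('wrist')
c=T@np.r_[.5132,-.1214,.0532,1]; print(c[0]/c[2]*i['fx']+i['cx'],c[1]/c[2]*i['fy']+i['cy'])
E
```

```text
9.075 [-0.30538748 -0.00698382 -0.18759149] (array([-1.9,  0.4, 32.1]), array([ 0.04, -0.17,  0.1 ]))
322.71444166575185 245.65063719880948
```

View pics/w3.png

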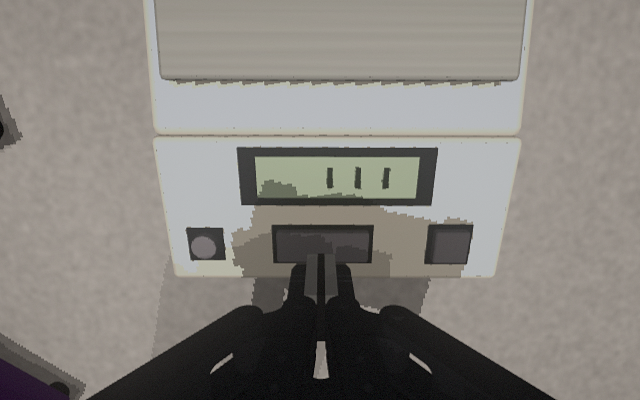

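The tare key is centred at (323,243), about 3 px from prediction. Pressing.

Call:
arm_command(targets="-1 0 22 0 0 0 1;-1 0 30 0 0 0 1;-1 0 32 0 0 0 1;-1 0 33 0 0 0 1;-1 0 34 0 0 0 1;-1 0 35 0 0 0 1;-1 0 35 0 0 0 1;-1 0 35 0 0 0 1")

```text
time_s: 10.12
eef_pos: [0.5137, -0.1211, 0.0491]
orientation: [180.0, -9.2, -8.5]
ft_force: [-4.1, 2.6, 8.0]
grip_width: 0.0
finger_force: 4.3
```

The tare key is at its stop (8 N). Releasing and rising clear.

Call:
arm_command(targets="0 0 -10 0 0 0 1;0 0 -50 0 0 0 1;0 0 -100 0 0 0 1;0 0 -120 0 0 0 1;0 0 -120 0 0 0 1;0 0 -120 0 0 0 1;0 0 -120 0 0 0 1")

```text
time_s: 11.0
eef_pos: [0.4934, -0.1179, 0.1649]
orientation: [-180.0, -9.0, -8.6]
ft_force: [0.4, -0.4, 0.3]
grip_width: -0.0
finger_force: 0.0
```

```bash
python3 - <<'E'
from h import *
save('wrist','w4.png'); a=cv2.imread('pics/w4.png'); b=save('scene','s4.png')
cv2.imwrite('pics/end.png',np.hstack([cv2.resize(x,(400,250)) for x in(a,b[:,:,::-1])]))
E
```

```text
(no output)
```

View pics/end.png

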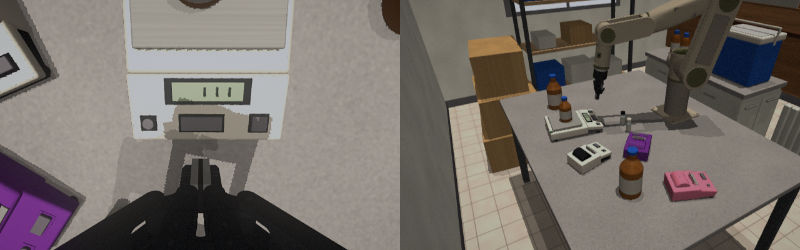

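The final views show the bottle upright on the pan, the balance and printer in place, and the arm clear of everything.

```bash
python3 -c "
from bench import env
print(env.job_done())"
```

```text
the job is handed in; nothing more can be done
None
```

I pressed the print, feed and tare keys in that order, each down to its stop (about 7–8 N measured at the wrist) and then released; the job is handed in, but no verdict came back.

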